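# Index the banding wheel to 60 degrees and lock it

### The job

Get the banding wheel ready for the next stripe on the cup: with the fingertips push the wheel round by its finger knob until its index mark lines up with the 60-degree line of the scale (the second long line clockwise, seen from above, from the double zero line), then press the lock's thumb plate fully in so that its bolt enters the wheel's notch. Only push, gently: do not grip the knob or the plate, touch or lift the cup, or disturb the things around; leave wheel and cup at rest.

Things in the scene. Friction and masses are not known exactly. Their poses are not given: they have to be found in the camera images.
- wheel_base: Fixed base of a low banding wheel (pottery turntable): dark round foot 168 mm across, with an aluminium scale ring round the wheel, radius 72.5 to 85.5 mm, top 23.5 mm above the origin. Origin: centre of the underside, on the wheel's axis, on a grey mat 3 mm thick above the table; z up. The lock stands out on its -x side.
- wheel (a joint): Wheel angle, rad: 0 with its index mark at the double zero line, growing clockwise seen from above; 1.047 at the 60-degree line. Stops at -2.6 and 2.6, starts at -0.9 to 0.6. Stays where left (friction 0.12 N m: 2 N at the knob). Steel plate of radius 70 mm with 12 edge notches, top 23.5 mm above the base's origin; a notch faces the lock at every long line.
- index_mark (a point): Outer end of the index mark: a single dark radial line 3 mm wide on the turning wheel, from 40 mm out on its head to the edge of its plate, 69.5 mm from the axis, straight across from the finger knob. Turns with the wheel.
- line_60 (a point): Inner end of the 60-degree line on the fixed ring, 73.5 mm from the axis, 75 degrees anticlockwise from the base's +x. The ring has a short line every 10 degrees and a long one (10 mm) every 30; zero is a double line, 135 degrees anticlockwise from the base's +x; degrees count clockwise seen from above.
- wheel_axis (a point): Point on the wheel's upright axis, on top of its aluminium head (radius 57.5 mm, 31.5 mm above the base's origin), under the cup.
- finger_knob (a point): Centre of the top of the finger knob: upright black round knob 13 mm across on the wheel's plate, 63.8 mm from the axis, straight across from the index mark, reaching from 23.5 to 49 mm above the base's origin. Push on its side to turn the wheel; turns with it.
- lock (a joint): Travel of the lock's bolt, m: 0 drawn out (start), 0.010 fully in with its tapered nose in a notch of the wheel. Slides level along the base's +x towards the axis; stays where left (friction 2.5 N). The nose enters only with the wheel within about 0.05 rad of a long line, then centres it; else it strikes the rim after about 2 mm.
- lock_plate (a point): Middle of the outer face of the lock's upright steel thumb plate, 26 mm wide, 6 mm thick, 14 to 48 mm above the base's origin; this point is at 40 mm and 121.5 mm from the axis when drawn out. Push it along the base's +x. A fixed block 11 mm high under it reaches to 114 mm from the axis; nothing stands outside it.
- cup: Small loose grey stoneware cup, 72 mm across the rim, 52 mm across the foot, 50 mm high, standing near the middle of the wheel's head. Origin: centre of the underside, z up.
- ink: Loose ink bottle with black dropper cap, 40 mm across, 70 mm high, near the wheel, to be left alone. Origin: centre of the underside.
- gesso: Loose white bottle with white cap, 45 mm across, 66 mm high, to be left alone. Origin: centre of the underside.
- rubber_eraser: Loose white eraser in a blue sleeve, 20 x 42 x 12 mm, lying on the table, to be left alone. Origin: centre of the underside.

How it is judged:
By the outcome, as a careful person would: the job done as asked, in the order asked, and still so for the second after the job is handed in, with the robot touching nothing.
It also fails if it takes over 58 s, if anything falls off the work surface, if the arm or the gripper's body presses on something with over 40 N, if the wrist force passes 120 N, or if a joint passes its speed limit or range.

### The arm

A 7-joint arm with a two-finger parallel gripper is mounted at the origin on the work surface; the furniture and walls round the work are solid. World frame = base frame: x ahead of the robot, y to its left, z up, the work surface at z = 0. Lengths are in m, angles in rad, forces in N, time in s.
With the tool pointing down it reaches from about 0.4 to 0.85 m from the base axis. Payload 10.4 kg.
Tool frame: the origin (TCP) lies at the very end of the fingers, on their centre line; the grasp point (between the pads) lies r.tcp_to_grasp behind it (r.tcp_to_grasp is the distance from the TCP to the grasp point, in m); z points along the fingers, y is the line along which they close (so a half turn about z gives the same grasp; the last joint's range is limited). The gripper opens to 87 mm and grips with 3 to 60 N. Pads are 19 mm wide; open, the fingers measure 117 mm over their backs; the gripper's body (75 mm by 190 mm) begins 51 mm behind the grasp point.
Start: joints at [1.109, 0.332, -0.065, 1.46, 0.022, 1.35, -0.088], TCP at [0.266, -0.566, 0.223] pointing down, gripper open.
Joint ranges: [-2.6, 2.6], [-0.5, 2.12], [-1.47, 1.34], [0.16, 2.42], [-1.27, 4.41], [0.06, 2.06], [-2.6, 2.6]. Speed limits (rad/s): [2.22, 2.22, 2.79, 2.79, 3.14, 3.14, 3.14].

### API

Orientations are given as a unit quaternion [x, y, z, w].
In Python, from bench import monitor, cams, ticket, r gives the robot as it stands.
- The arm moves only by the shell command python3 -m crank 'ROWS' [OPENING] [FORCE]. ROWS is a JSON object whose one key "steps" holds a list of rows, each a list of 2 entries, a list of its own where there are three numbers: the shift along the world's x, y, z in units of 25 mm (1.0 is 25 mm), then the turn, a rotation vector about the world's x, y, z in units of 5 degrees (1.0 is 5 degrees). In form: {"steps": [[[x, y, z], [ax, ay, az]], ...]}. A call has 1 to 10 rows; each row shifts and turns the commanded pose from where the row before left it; what a row does not reach is not made up. A row lasts 1/12 s, in which the tool goes at most 41.7 mm and 7.16 degrees, less where a joint would pass 70% of its speed; a pose out of reach is approached as far as the arm can. A call is refused whole if a number of a shift passes 1 or a number of a turn 1, either way. A call with a gripper value outside its range is refused whole. OPENING is the finger opening in mm, from 0 to 87, set as the call begins (- or left out, the last holds). The fingers move at their own pace and stop on an object; FORCE is the grip in N (left out, the last holds). Time passes only in rows, so rows that do not move let the fingers close. It gives the time, the measured TCP pose, the force, the opening and the grip force at its end, in the units of the state.
- monitor.read_state(): the state, without advancing time (a new reading comes with each control period).
- cams.camera(name): name is "side" or "top"; returns a dict with "pixels" (480x640x3 uint8, blue, green, red), "z_map" (480x640 float32, m along the optical axis (not along the pixel's ray), 0 where there is no reading), "vfov" (degrees; the focal length in pixels is half the picture's height over the tangent of half this angle, whatever the lens; pixels are square), "cx", "cy" (the principal point, pixels), "T" (4x4, takes a point from camera to world coordinates). Camera axes: x right, y up, looking along -z (the intrinsics and any distortion apply to the point x, -y, -z); pixel columns grow to the right and rows downward; lengths in m; the calibration is good to about 2 mm. A picture is of the moment at which its call begins.
- ticket.close_job(): hands the job in; it is judged then, once.
The state is a dict: "time": time; "joint_positions": joint angles; "joint_vel": joint speeds; "joint_torque": joint torques, N m; "ee_pos": TCP position; "eef_rot": TCP orientation; "ft_force": force on the tool from outside, world axes, zero at the start; "torque": the same for the moment, N m; "width": finger opening in m; "grip_force": force on a finger pad.
Only numpy, scipy, OpenCV 4.12 (cv2) and the standard library are available. Lean on these libraries where they do the work, as an engineer would, in place of code of your own. Each camera call takes 0.05 s, during which the arm holds its last target. There are 200 camera calls.

## Working session

There is one attempt and no reset: what is moved stays moved. The work goes in short steps, Python scripts to look and compute and a shell command to move; the robot and the scene stay as the last step left them, time stands still between calls to the robot, and variables do not carry over. Pictures are saved under pics/ and viewed, at most 10 in all, crops included, and the job is handed in when it is done.

```bash
mkdir -p pics; ls; cat > h.py <<'E'
import numpy as np, cv2
from bench import monitor, cams, ticket, r
def grab(n):
    c=cams.camera(n); np.savez('%s.npz'%n,**c); return c
def load(n):
    return dict(np.load('%s.npz'%n))
def f(c): return 240/np.tan(np.radians(float(c['vfov'])/2))
def unproj(c,u,v,z):  # z depth
    F=f(c); p=np.stack([(u-c['cx'])/F*z,-(v-c['cy'])/F*z,-z*np.ones_like(z),np.ones_like(z)],-1)
    return (p@c['T'].T)[...,:3]
def atz(c,u,v,h):
    a=unproj(c,np.float64(u),np.float64(v),np.float64(1.)); o=c['T'][:3,3]
    d=a-o; return o+d*(h-o[2])/d[2]
def proj(c,p):
    q=np.linalg.inv(c['T'])@np.append(p,1); F=f(c)
    return np.array([c['cx']+F*q[0]/-q[2], c['cy']-F*q[1]/-q[2]])
E
python3 - <<'E'
from h import *
for n in('top','side'):
    c=grab(n); cv2.imwrite('pics/%s0.png'%n,c['pixels']); print({k:v for k,v in c.items() if k not in('pixels','z_map')})
s=monitor.read_state(); print(s, r.tcp_to_grasp)
E
```

```text
pics
{'vfov': 55.2481705235361, 'cx': 316.565579581855, 'cy': 235.9419088499743, 'T': array([[ 5.21181861e-04,  9.97648145e-01, -6.85412835e-02,
         4.25812359e-01],
       [-9.99537915e-01, -1.56340413e-03, -3.03564240e-02,
        -6.81293140e-02],
       [-3.03921878e-02,  6.85254328e-02,  9.97186332e-01,
         9.13420731e-01],
       [ 0.00000000e+00,  0.00000000e+00,  0.00000000e+00,
         1.00000000e+00]])}
{'vfov': 43.79764063868747, 'cx': 318.54273135079836, 'cy': 241.1017557849379, 'T': array([[ 0.73327124, -0.33029368,  0.59432262,  1.02864063],
       [ 0.67989379,  0.36594759, -0.63547368, -0.67994191],
       [-0.007598  ,  0.87005083,  0.49290346,  0.54764044],
       [ 0.        ,  0.        ,  0.        ,  1.        ]])}
{'time': 0.1, 'joint_positions': array([ 1.10940507,  0.33283057, -0.06468603,  1.46085061,  0.02161323,
        1.34992159, -0.08849416]), 'joint_vel': array([-9.87416043e-04, -2.08320181e-03, -5.20882423e-04, -1.46698973e-03,
        7.24168321e-05, -1.28243928e-03,  6.29569294e-04]), 'joint_torque': array([ 2.09175851e-03, -6.24543142e+01,  2.51125050e-02, -3.90715599e+01,
       -6.13574451e-02,  3.66224174e-02,  1.17998820e-04]), 'ee_pos': array([ 0.26536339, -0.56547958,  0.22182301]), 'eef_rot': array([ 9.76027362e-01,  2.17646860e-01, -1.80400817e-04, -6.31931419e-04]), 'ft_force': array([ 0.42444271, -0.69409317, -0.07547151]), 'torque': array([0.04676669, 0.00183939, 0.05551159]), 'grip_force': 0.0, 'width': 0.08728640428589901} 0.0187
```

View pics/top0.png

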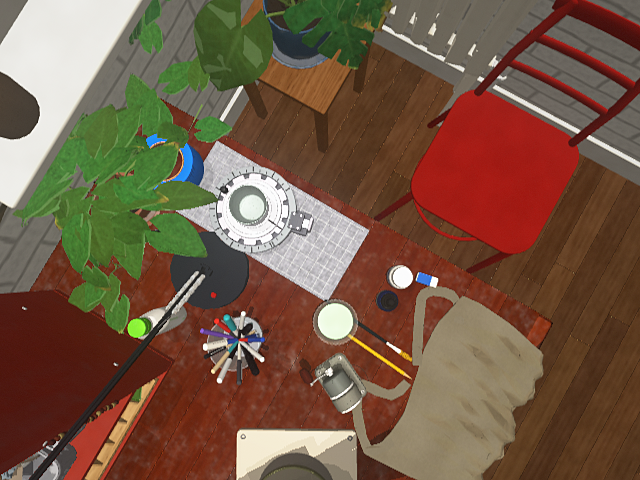

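View pics/side0.png

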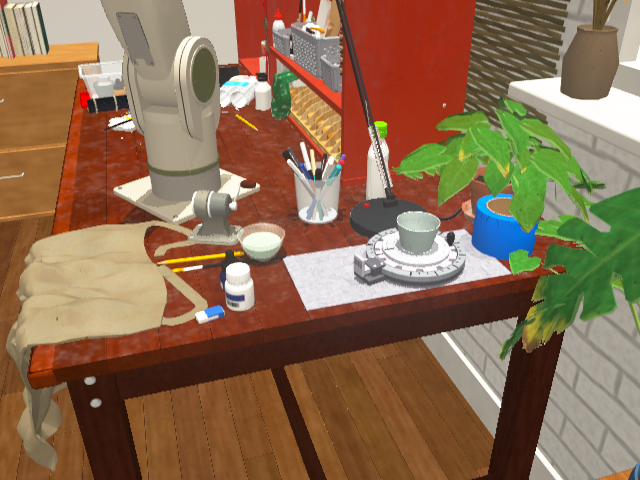

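The top view shows the wheel at about (252,210), its lock at (302,223), gesso at (400,277), the eraser at (427,280), and a black-capped bottle at (387,300). A lamp head or foot is at (210,270), and a plant and a blue pot are at the upper left. In the side view the wheel is at (415,250), the lock at (368,265) and the knob at (450,238).

```bash
python3 - <<'E'
from h import *
c=load('top'); s=load('side')
# rectified top at z=0.0265 around wheel: 0.5 mm/px
c0=atz(c,252,210,0.0265); print(c0, atz(c,302,223,.05))
R=0.14;N=600
def rect(c,x0,y0,z):
    H=[];src=[]
    for dx,dy in((R,R),(R,-R),(-R,-R),(-R,R)):
        src.append(proj(c,[x0+dx,y0+dy,z]))
    return cv2.warpPerspective(c['pixels'],cv2.getPerspectiveTransform(np.float32(src),np.float32([(0,0),(N,0),(N,N),(0,N)])),(N,N),flags=cv2.INTER_CUBIC)
cv2.imwrite('pics/rt.png',rect(c,c0[0],c0[1],.0265))
cr=s['pixels'][190:310,330:490]; cv2.imwrite('pics/sc.png',cv2.resize(cr,(800,600),interpolation=cv2.INTER_CUBIC))
# depth checks
for (u,v) in((252,210),(290,215),(340,260),(302,219),(224,189)): print(u,v,unproj(c,u,v,np.float64(c['z_map'][v,u])))
E
```

```text
[0.53781865 0.08520619 0.0265    ] [ 0.50976605 -0.01423926  0.05      ]
252 210 [0.53637213 0.08322592 0.03795427]
290 215 [0.52779168 0.01071002 0.02628374]
340 260 [ 0.44059541 -0.08692373  0.00057932]
302 219 [ 0.51951235 -0.01296166  0.02986775]
224 189 [0.57476311 0.13443648 0.05401973]
```

View pics/rt.png

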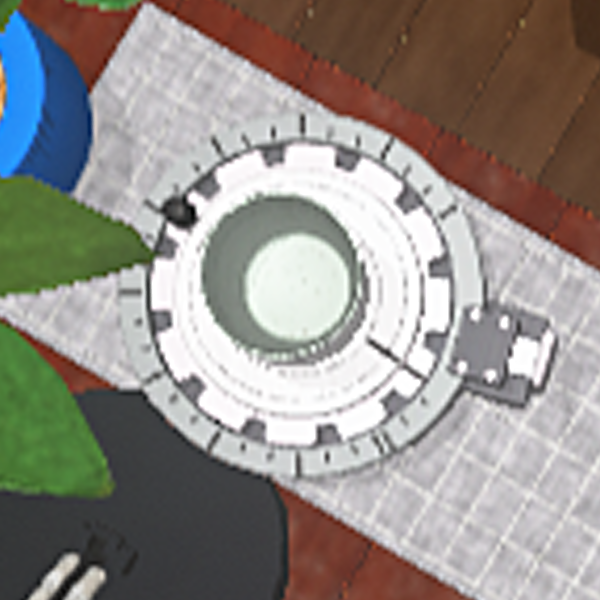

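View pics/sc.png

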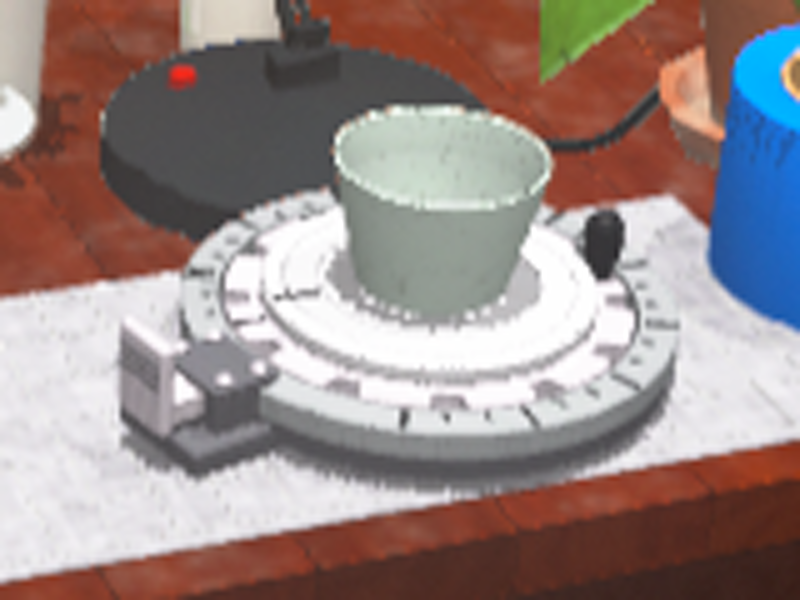

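The rectified top view (0.467 mm/px, centre near (301,294)) puts the knob at (180,208), the index mark at (420,375), the double zero at (380,440), the 60° line at (212,445) and the lock plate at (545,360). A leaf tip reaches (150,250). In the side crop the lock is at (150,370) and the knob at (605,240). Next I'll fit the wheel precisely and check the heights of the obstacles.

```bash
cat > fit.py <<'E'
from h import *
from scipy.optimize import least_squares
# ring fit by two views: tick lines. sample model: ring (dark ticks) -> use projected template of ticks on grayscale
def sample(c,P):
    q=(np.linalg.inv(c['T'])@np.c_[P,np.ones(len(P))].T); F=f(c)
    u=c['cx']+F*q[0]/-q[2]; v=c['cy']-F*q[1]/-q[2]
    g=cv2.cvtColor(c['pixels'],cv2.COLOR_BGR2GRAY).astype(np.float32)
    return cv2.remap(g,np.float32(u)[None],np.float32(v)[None],cv2.INTER_LINEAR)[0]
def polar(c,ctr,z,rr,n=1440):
    a=np.linspace(0,2*np.pi,n,endpoint=False)
    return a,np.array([sample(c,np.c_[ctr[0]+x*np.cos(a),ctr[1]+x*np.sin(a),0*a+z]) for x in rr])
E
python3 - <<'E'
from fit import *
c=load('top'); s=load('side')
Z=np.float64(c['z_map']); v,u=np.mgrid[:480,:640]
P=unproj(c,u,v,Z)[Z>0]
# centre: fit circle to outer ring edge via plate/ring contrast: maximise radial gradient at r=57.5 (z .0345) etc. -> use tick-phase score
def score(p,c,z):
    a,I=polar(c,p[:2],z,[77,79,81],1080); m=I.mean(0); m=m-cv2.blur(m[None],(61,1))[0]
    return m
# search ctr for which outer edge is sharpest: ring inside 84.5 vs outside 87
def cs(p,c):
    a,I=polar(c,p,.0265,np.array([.0855,.0840,.0745,.0705,.0690]),720)
    I=np.minimum(I,255)
    m=(a>0)
    d=np.median(np.abs(I[2]-I[4])); return d
# brute: tick score at 30-deg periodicity with centre offsets
for name,cc in(('top',c),('side',s)):
    best=[]
    for x in np.arange(.526,.552,.001):
        for y in np.arange(.072,.098,.001):
            a,I=polar(cc,(x,y),.0265,np.array([.0755,.078,.0805]),720)
            I=np.clip(I-cv2.blur(I,(41,1)),-60,0)
            m=I.mean(0); k=np.abs(np.fft.rfft(m)); 
            best.append((k[36],x,y,np.degrees(np.angle(np.fft.rfft(m)[36]))/36))
    best.sort(); print(name,best[-3:])
wc=np.array([.538,.085])
# height map
d=P-np.array([*wc,0]); 
print('max z grid mm rows x from +200 to -200, cols y from +240 to -240 (40mm)')
for x in np.arange(.2,-.24,-.04):
    row=[]
    for y in np.arange(.24,-.28,-.04):
        m=(abs(d[:,0]-x)<.02)&(abs(d[:,1]-y)<.02); row.append(int(1000*P[m,2].max()) if m.any() else -1)
    print(int(x*1000),row)
# knob top from both
E
```

```text
top [(np.float32(3699.607), np.float64(0.541), np.float64(0.08600000000000001), np.float32(-4.343741)), (np.float32(3726.388), np.float64(0.54), np.float64(0.085), np.float32(-4.2574234)), (np.float32(3839.627), np.float64(0.541), np.float64(0.085), np.float32(-4.350444))]
side [(np.float32(2440.6907), np.float64(0.544), np.float64(0.082), np.float32(-4.358843)), (np.float32(2469.1094), np.float64(0.543), np.float64(0.083), np.float32(-4.136526)), (np.float32(2590.7253), np.float64(0.544), np.float64(0.083), np.float32(-4.246641))]
max z grid mm rows x from +200 to -200, cols y from +240 to -240 (40mm)
200 [252, 252, 248, 31, 35, -1, -1, -757, -751, -747, -750, -744, -747]
160 [252, 252, 150, 100, 39, 34, -1, -1, -1, -747, -749, -750, -748]
120 [251, 211, 159, 161, 35, 8, 6, 4, -1, -1, -1, -751, -749]
79 [250, 218, 212, 198, 196, 30, 31, 29, 27, 2, -1, -1, -757]
39 [224, 235, 234, 217, 203, 112, 85, 84, 29, 6, 4, -1, -1]
0 [229, 235, 213, 218, 146, 117, 60, 85, 33, 50, 6, 6, 4]
-40 [214, 196, 189, 156, 150, 84, 85, 85, 34, 53, 6, 7, 5]
-80 [209, 183, 162, 162, 151, 32, 30, 29, 7, 8, 7, 7, 5]
-120 [190, 179, 29, 117, 121, 35, 28, 6, 6, 8, 7, 5, 5]
-160 [109, 4, 27, 200, 196, 32, 25, 6, 6, 44, 46, 44, 69]
-200 [69, 164, 168, 272, 200, 124, 141, 5, 4, 46, 39, 46, 56]
```

```bash
python3 - <<'E'
from fit import *
c=load('top'); s=load('side'); wc=np.array([.542,.084,0])
v,u=np.mgrid[:480,:640]
for n,cc in(('top',c),('side',s)):
    Z=np.float64(cc['z_map']); P=unproj(cc,u,v,Z)[Z>0]; d=(P-wc)*1000
    m=(d[:,2]>90)&(d[:,2]<330)&(np.hypot(d[:,0],d[:,1])<170)
    q=d[m]; print(n,len(q))
    for lo in range(90,260,20):
        w=q[(q[:,2]>=lo)&(q[:,2]<lo+20)]
        if len(w)<3: continue
        sa=[tuple(w[i].astype(int)) for i in(w[:,1].argmin(),w[:,0].argmax(),(w[:,0]-w[:,1]).argmax(),w[:,0].argmin(),(w[:,0]+w[:,1]).argmin())]
        print(lo,len(w),*[tuple(map(int,t)) for t in sa])
# index angle: dark line on head and plate
for n,cc in(('top',c),('side',s)):
  for ctr in ((.541,.085),(.544,.083)):
    for z,rr in((.0345,np.arange(.044,.057,.002)),(.0265,np.arange(.0655,.0695,.001))):
        a,I=polar(cc,ctr,z,rr); I=cv2.blur(I,(9,1)).mean(0); a=np.degrees(a)
        m=(a>195)&(a<245); i=np.where(m)[0][I[m].argmin()]; print(n,ctr,z,a[i],I[i],np.median(I[m]))
# knob: dark blob centroid
T=[]
for n,cc,box in(('top',c,(215,180,240,200)),('side',s,(444,228,460,248))):
    x0,y0,x1,y1=box; g=cc['pixels'][y0:y1,x0:x1].max(2); m=g<60; yy,xx=np.nonzero(m); print(n,m.sum(),xx.mean()+x0,yy.mean()+y0,yy.min()+y0,yy.max()+y0,xx.min()+x0,xx.max()+x0)
E
```

```text
top 5396
90 176 (7, 49, 96) (117, 119, 90) (116, 113, 90) (-147, 83, 105) (-147, 83, 105)
110 345 (1, 56, 110) (34, 96, 129) (17, 58, 112) (-145, 87, 112) (-145, 85, 112)
130 2158 (-79, 64, 132) (35, 161, 141) (33, 94, 130) (-96, 80, 137) (-96, 71, 133)
150 818 (-36, 91, 150) (96, 110, 161) (93, 102, 157) (-93, 95, 150) (-93, 95, 150)
170 746 (68, 97, 189) (90, 117, 170) (84, 101, 173) (-20, 168, 187) (-6, 128, 170)
190 958 (56, 96, 190) (71, 148, 190) (64, 100, 190) (8, 152, 207) (18, 113, 209)
210 195 (28, 106, 210) (33, 154, 210) (33, 110, 210) (4, 133, 213) (13, 116, 213)
side 4365
90 332 (6, 49, 96) (118, 119, 90) (115, 114, 91) (-146, 86, 96) (-144, 80, 109)
110 776 (18, 54, 111) (105, 131, 110) (102, 126, 110) (-148, 81, 112) (-148, 81, 112)
130 1572 (-80, 62, 131) (83, 146, 133) (34, 91, 131) (-97, 79, 134) (-93, 70, 130)
150 528 (87, 99, 169) (97, 104, 158) (95, 101, 155) (-90, 115, 151) (-90, 105, 150)
170 527 (77, 96, 176) (88, 121, 170) (87, 99, 171) (-21, 148, 170) (-7, 132, 170)
190 589 (47, 96, 194) (73, 143, 190) (62, 97, 191) (7, 152, 209) (21, 108, 207)
210 41 (26, 108, 211) (50, 161, 214) (26, 108, 211) (3, 134, 211) (11, 119, 211)
top (0.541, 0.085) 0.0345 235.25000000000003 110.51327 244.94804
top (0.541, 0.085) 0.0265 217.75 122.454025 244.71123
top (0.544, 0.083) 0.0345 231.25000000000003 113.6477 244.7399
top (0.544, 0.083) 0.0265 215.25 121.35297 244.36703
side (0.541, 0.085) 0.0345 239.25000000000003 165.27725 246.07622
side (0.541, 0.085) 0.0265 195.25 143.09485 228.78267
side (0.544, 0.083) 0.0345 235.25000000000003 167.46875 247.84187
side (0.544, 0.083) 0.0265 235.75 156.65988 241.54585
top 26 224.15384615384616 189.69230769230768 186 192 220 227
side 44 450.15909090909093 239.47727272727272 236 244 447 453
```

```bash
cat > plan.py <<'E'
from fit import *
from scipy.spatial.transform import Rotation as R
wc=np.array([.5425,.084,0]); v,u=np.mgrid[:480,:640]; PP=[]
for n in('top','side'):
    cc=load(n); Z=np.float64(cc['z_map']); P=unproj(cc,u,v,Z)[Z>0]; PP.append((P-wc)*1000)
P=np.vstack(PP); rho=np.hypot(P[:,0],P[:,1])
P=P[(rho<330)&(P[:,2]<450)&(P[:,2]>-5)]
K=63.8*np.array([np.cos(np.radians(56)),np.sin(np.radians(56))])
P=P[~((np.hypot(P[:,0]-K[0],P[:,1]-K[1])<14)&(P[:,2]<60))]
P=P[np.unique((P//5).astype(int),axis=0,return_index=True)[1]]
al=np.arange(0,6.28,.2)
cup=np.array([(r*np.cos(a),r*np.sin(a),z) for a in al for z,r in((40,30),(55,32),(70,35),(85,37))])
wh=np.array([(r*np.cos(a),r*np.sin(a),z) for a in al for z,r in((35,50),(35,57),(27,68),(27,80))])
P=np.vstack([P,cup,wh])
def knob(phi):
    k=63.8*np.array([np.cos(phi),np.sin(phi)])
    return np.array([(k[0]+6.5*np.cos(a),k[1]+6.5*np.sin(a),z) for a in np.arange(0,6.28,.15) for z in(30,35,40,45,49,52)])
def bd(q,lo,hi):
    d=np.maximum(np.maximum(lo-q,q-hi),0); o=np.linalg.norm(d,axis=1); ins=np.maximum(lo-q,q-hi).max(1)
    return np.where(o>0,o,ins)
def boxes(w):  # tool frame, mm
    b=[((-10,s*w/2+min(s*15,0),-70),(10,s*w/2+max(s*15,0),0)) for s in(1,-1)]
    b+=[((-37.5,-95,-170),(37.5,95,-70)),((-50,-50,-300),(50,50,-170))]
    return [(np.array(l,float),np.array(h,float)) for l,h in b]
def clear(Rm,t,w,pts):
    q=(pts-t)@Rm
    return np.array([bd(q,l,h).min() for l,h in boxes(w)])
def rot(yaw,la,ld):  # yaw of tool y dir; lean la toward direction ld
    y=np.radians(yaw); base=np.array([[np.cos(y),np.sin(y),0],[np.sin(y),-np.cos(y),0],[0,0,-1]])
    ax=np.array([-np.sin(ld),np.cos(ld),0])
    return R.from_rotvec(ax*la).as_matrix()@base
E
cat > s.py <<'E'
from plan import *
rng=np.random.default_rng(0); phi=np.radians(56); kp=knob(phi); t=np.array([np.sin(phi),-np.cos(phi),0]); rad=np.array([np.cos(phi),np.sin(phi),0])
near=P[(np.hypot(P[:,0],P[:,1])<300)]; print(len(near)); res=[]
import time; T0=time.time()
while time.time()-T0<150:
    yaw=rng.uniform(-180,180); la=np.radians(rng.uniform(0,50)); ld=rng.uniform(-np.pi,np.pi) ; w=rng.choice([0,87])
    Rm=rot(yaw,la,ld); off=rng.uniform(-14,14); zz=rng.uniform(37,46)
    fy=0 if w==0 else rng.choice([-51,51])
    p0=np.append(K,0)+rad*off-Rm[:,1]*fy; p0[2]=p0[2]*0+0
    tip=np.array([*(np.append(K,0)+rad*off)[:2],zz]); tcp=tip-Rm[:,1]*fy
    ok=False
    for d in np.arange(45,0,-1.0):
        tt=tcp-t*d; c=clear(Rm,tt,w,kp)
        if c.min()<1: ok=c[:2].min()<1 and d<44; break
    if not ok: continue
    q=(kp-tt)@Rm; B=boxes(w); i=c[:2].argmin(); j=bd(q,*B[i]).argmin(); n=q[j]-np.clip(q[j],*B[i]); n=Rm@n; n/=np.linalg.norm(n)+1e-9
    if n@t<.75: continue
    cl=clear(Rm,tt,w,near)
    if min(cl[0],cl[1])<2: continue
    res.append((min(cl[2:].min(),cl[:2].min()+8),yaw,np.degrees(la),np.degrees(ld),w,fy,tt.round(0).tolist(),cl.round(0).tolist(),round(n@t,2)))
res.sort(key=lambda a:-a[0]); print(len(res))
for a in res[:12]: print(*[x if isinstance(x,list) else round(float(x),2) for x in a])
E
python3 s.py
```

```text
28800
635
1.53 119.81 28.54 -50.97 87.0 51.0 [-25.0, 44.0, 47.0] [6.0, 8.0, 2.0, 55.0] 0.78
-0.17 -61.08 26.48 -44.54 0.0 0.0 [27.0, 74.0, 43.0] [8.0, 8.0, -0.0, 36.0] 0.79
-1.62 76.61 33.04 -53.66 87.0 51.0 [-29.0, 74.0, 61.0] [3.0, 2.0, -2.0, 58.0] 0.82
-1.7 -120.09 30.8 -31.21 0.0 0.0 [6.0, 57.0, 46.0] [6.0, 3.0, -2.0, 33.0] 0.86
-2.09 133.05 39.1 -35.79 0.0 0.0 [25.0, 77.0, 46.0] [12.0, 10.0, -2.0, 49.0] 0.75
-2.33 121.66 48.62 -1.3 87.0 51.0 [-22.0, 37.0, 77.0] [5.0, 17.0, -2.0, 27.0] 0.77
-2.74 -67.54 26.94 -28.09 87.0 -51.0 [-16.0, 52.0, 56.0] [9.0, 9.0, -3.0, 29.0] 0.75
-3.65 118.36 33.8 -19.29 0.0 0.0 [3.0, 60.0, 45.0] [3.0, 4.0, -4.0, 26.0] 0.77
-3.97 -64.78 29.9 -74.51 0.0 0.0 [25.0, 74.0, 43.0] [3.0, 11.0, -4.0, 55.0] 0.76
-4.0 49.25 37.53 -53.24 0.0 0.0 [17.0, 82.0, 42.0] [5.0, 11.0, -4.0, 46.0] 0.8
-4.04 -108.24 30.43 -53.61 0.0 0.0 [17.0, 78.0, 45.0] [6.0, 10.0, -4.0, 42.0] 0.86
-4.27 78.81 40.42 -43.0 0.0 0.0 [6.0, 80.0, 41.0] [3.0, 10.0, -4.0, 49.0] 0.77
```

```bash
cat > s2.py <<'E'
from plan import *
import time
rng=np.random.default_rng(1); phi=np.radians(56); kp=knob(phi); t=np.array([np.sin(phi),-np.cos(phi),0]); rad=np.array([np.cos(phi),np.sin(phi),0])
near=P[np.hypot(P[:,0],P[:,1])<260]
def ev(x,full=False):
    yaw,la,ld,off,zz=x; Rm=rot(yaw,np.radians(la),np.radians(ld)); tip=np.array([*(K+rad[:2]*off),zz])
    for d in np.arange(40,0,-1.0):
        tt=tip-t*d; c=clear(Rm,tt,0,kp)
        if c.min()<.6: break
    if c[2:].min()<3: return -99
    q=(kp-tt)@Rm; B=boxes(0); i=c[:2].argmin(); j=bd(q,*B[i]).argmin(); n=q[j]-np.clip(q[j],*B[i]); n=Rm@n; n/=np.linalg.norm(n)+1e-9
    cl=clear(Rm,tt,0,near); s=min(cl[2:].min(),cl[:2].min()+3)-60*max(0,.8-n@t)
    if full:
        b=boxes(0)[2]; qq=(near-tt)@Rm; dd=bd(qq,*b); o=dd.argsort()[:400]; lim=near[o[:1]].round(0).tolist()
        fa=near[o]; fa=fa[np.linalg.norm(fa-fa[0],axis=1)>30][:2]
        return s,tt.round(1).tolist(),cl.round(1).tolist(),n.round(2).tolist(),round(n@t,2),lim,fa.round().tolist()
    return s
for x0 in([-61,26.5,-44.5,10,43],[-120,31,-31,-8,46],[133,39,-36,12,45],[-108,30,-54,8,45]):
    x=np.array(x0,float); s=ev(x); T0=time.time(); sg=1
    while time.time()-T0<60:
        y=x+rng.normal(size=5)*[8,3,8,3,1.5]*sg; y[4]=np.clip(y[4],37.5,46.5)
        e=ev(y)
        if e>s: x,s=y,e
        else: sg=max(.3,sg*.99)
    print(x.round(1).tolist(),ev(x,True))
E
python3 s2.py
```

```text
[-56.9, 30.5, -44.9, 16.7, 46.2] (np.float64(6.710668522989291), [31.7, 75.7, 46.2], [10.8, 11.6, 7.4, 45.3], [0.45, -0.74, -0.5], np.float64(0.79), [[24.0, 75.0, 123.0]], [[102.0, 127.0, 111.0], [93.0, 102.0, 153.0]])
[-103.0, 32.4, -41.8, -9.0, 46.5] (np.float64(5.063753990544824), [9.9, 59.4, 46.5], [2.2, 2.3, 5.3, 53.1], [0.87, -0.13, -0.47], np.float64(0.8), [[37.0, -3.0, 85.0]], [[24.0, 75.0, 123.0], [-6.0, 70.0, 135.0]])
[120.9, 31.4, -42.9, 25.1, 46.5] (np.float64(8.779563763055659), [42.2, 78.7, 46.5], [13.3, 13.3, 10.8, 50.2], [0.41, -0.76, -0.5], np.float64(0.77), [[37.0, -3.0, 85.0]], [[131.0, 138.0, 101.0], [103.0, 123.0, 107.0]])
[-110.5, 35.3, -39.6, -4.4, 46.5] (np.float64(3.562028791084555), [10.0, 64.9, 46.5], [8.7, 1.9, 3.6, 47.6], [0.8, -0.24, -0.55], np.float64(0.8), [[25.0, 78.0, 125.0]], [[37.0, 0.0, 85.0], [36.0, 6.0, 86.0]])
```

```bash
cat > s3.py <<'E'
from plan import *
near=P[np.hypot(P[:,0],P[:,1])<330]
Rm=rot(123,np.radians(30.5),np.radians(-45)); up=-Rm[:,2]; p=np.array([31.7,75.7,44.]); print('up',up.round(2))
print('retract',[(d,clear(Rm,p+up*d+back*np.array([.45,-.74,0])*-1,0,near).min().round(1)) for d,back in((0,0),(0,4),(10,4),(20,4),(40,4),(60,4),(80,4),(110,4),(150,4))])
p2=p+up*110
for d in((0,0,40),(0,0,80),(0,-40,40),(20,-80,60),(20,-120,80)): print('away',d,(p2+d).round(),clear(Rm,p2+np.array(d),0,near).round(0))
last=None
for phid in list(range(56,-30,-8))+[-30.7]:
    k=(56-phid)/86.7; lam=np.clip((56-phid-16)/40,0,1)
    yaw=123-60*np.clip((56-phid)/80,0,1); lean=30.5*(1-lam)+0*lam; off=16*(1-k)+4*k; z=44*(1-lam)+41*lam
    Rm=rot(yaw,np.radians(lean),np.radians(-45)); phi=np.radians(phid); kp=knob(phi); t=np.array([np.sin(phi),-np.cos(phi),0]); rad=np.array([np.cos(phi),np.sin(phi),0])
    for d in np.arange(45,-5,-.5):
        tt=63.8*rad+rad*off-t*d; tt[2]=z; c=clear(Rm,tt,0,kp)
        if c.min()<.3: break
    q=(kp-tt)@Rm; B=boxes(0); i=c[:2].argmin(); j=bd(q,*B[i]).argmin(); n=q[j]-np.clip(q[j],*B[i]); n=Rm@n; n/=np.linalg.norm(n)+1e-9
    print(phid,'yaw %.0f lean %.0f'%(yaw,lean),(tt/1000+wc).round(4).tolist(),'' if last is None else ((tt-last)/25).round(2).tolist(),'n.t %.2f'%(n@t),clear(Rm,tt,0,near).round(0).tolist(),c.round(0)[2]); last=tt
E
python3 s3.py
```

```text
up [ 0.36 -0.36  0.86]
retract [(0, np.float64(5.4)), (0, np.float64(3.3)), (10, np.float64(5.6)), (20, np.float64(5.6)), (40, np.float64(5.9)), (60, np.float64(17.3)), (80, np.float64(26.0)), (110, np.float64(50.4)), (150, np.float64(57.4))]
away (0, 0, 40) [ 71.  36. 179.] [ 45.  55.  85. 139.]
away (0, 0, 80) [ 71.  36. 219.] [ 57.  62. 111. 160.]
away (0, -40, 40) [ 71.  -4. 179.] [ 85.  95. 107. 121.]
away (20, -80, 60) [ 91. -44. 199.] [129. 128.  91. 106.]
away (20, -120, 80) [ 91. -84. 219.] [159. 159.  85. 119.]
56 yaw 123 lean 30 [0.5726, 0.1599, 0.044]  n.t 0.79 [9.0, 9.0, 5.0, 43.0] 50.0
48 yaw 117 lean 30 [0.5818, 0.1545, 0.044] [0.37, -0.22, 0.0] n.t 0.80 [10.0, 10.0, 9.0, 53.0] 50.0
40 yaw 111 lean 30 [0.5904, 0.1477, 0.044] [0.34, -0.27, 0.0] n.t 0.00 [10.0, 10.0, 13.0, 63.0] 51.0
32 yaw 105 lean 24 [0.5981, 0.1394, 0.0434] [0.31, -0.33, -0.02] n.t 0.88 [10.0, 9.0, 17.0, 59.0] 54.0
24 yaw 99 lean 18 [0.6046, 0.1297, 0.0428] [0.26, -0.39, -0.02] n.t 0.00 [10.0, 7.0, 12.0, 55.0] 56.0
16 yaw 93 lean 12 [0.6095, 0.1199, 0.0422] [0.19, -0.4, -0.02] n.t 0.00 [10.0, 8.0, 6.0, 46.0] 57.0
8 yaw 87 lean 6 [0.6127, 0.11, 0.0416] [0.13, -0.39, -0.02] n.t 0.98 [9.0, 8.0, -1.0, 37.0] 58.0
0 yaw 81 lean 0 [0.6145, 0.0995, 0.041] [0.07, -0.42, -0.02] n.t 0.99 [10.0, 6.0, -5.0, 29.0] 59.0
-8 yaw 75 lean 0 [0.615, 0.09, 0.041] [0.02, -0.38, 0.0] n.t 0.99 [10.0, 5.0, -5.0, 34.0] 59.0
-16 yaw 69 lean 0 [0.614, 0.0801, 0.041] [-0.04, -0.39, 0.0] n.t 0.00 [10.0, 4.0, -4.0, 39.0] 59.0
-24 yaw 63 lean 0 [0.612, 0.0711, 0.041] [-0.08, -0.36, 0.0] n.t 1.00 [10.0, 5.0, -2.0, 45.0] 59.0
-30.7 yaw 63 lean 0 [0.6095, 0.064, 0.041] [-0.1, -0.28, 0.0] n.t 1.00 [11.0, 5.0, 2.0, 52.0] 59.0
```

```bash
python3 -m crank '{"steps":[[[0.5,0.9,0.3],[0,0,0.98]],[[0.5,0.9,0.3],[0,0,0.98]],[[0.5,0.9,0.3],[0,0,0.98]],[[0.5,0.9,0.3],[0,0,0.98]],[[0.5,0.9,0.3],[0,0,0.98]],[[0.5,0.9,0],[0,0,0.98]],[[0.5,0.9,0],[0,0,0.98]],[[0.5,0.9,0],[0,0,0.98]],[[0.5,0.9,0],[0,0,0.98]],[[0.5,0.9,0],[0,0,0.98]]]}' 0
```

```text
time: 0.93
ee_pos: [0.3908, -0.3395, 0.2598]
eef_rot: [0.797, 0.604, -0.0, -0.0]
ft_force: [0.7, -1.0, -0.6]
width: 0.0284
grip_force: 0.0
```

```bash
python3 -m crank '{"steps":[[[0.5,0.9,0],[0,0,0.98]],[[0.5,0.9,0],[0,0,0.98]],[[0.5,0.9,0],[0,0,0.98]],[[0.5,0.9,0],[0,0,0.98]],[[0.5,0.9,0],[0,0,0.98]],[[0.5,0.9,0],[0,0,0.98]],[[0.5,0.9,0],[0,0,0.98]],[[0.5,0.9,0],[0,0,0.98]],[[0.5,0.9,0],[0,0,0.98]],[[0.5,0.9,0],[0,0,0.98]]]}' 0
python3 -m crank '{"steps":[[[0.6,0.7,0],[0.72,0.72,0]],[[0.6,0.7,0],[0.72,0.72,0]],[[0.6,0.7,0],[0.72,0.72,0]],[[0.6,0.7,0],[0.72,0.72,0]],[[0.6,0.7,0],[0.72,0.72,0]],[[0.6,0.7,0],[0.72,0.72,0]],[[0.3,0.7,0],[0,0,0]],[[0,0,0],[0,0,0]],[[0,0,0],[0,0,0]]]}' 0
cat > st.py <<'E'
from h import *
from plan import wc
from scipy.spatial.transform import Rotation as R
s=monitor.read_state(); m=R.from_quat(s['eef_rot']).as_matrix(); up=-m[:,2]
print(s['time'],s['ee_pos'].round(4),'rel',((s['ee_pos']-wc)*1000).round(1),'F',s['ft_force'].round(2),'yaw~',np.degrees(np.arctan2(-m[0,1]*-1,-m[1,1])).round(1),'up',up.round(3),'q',s['joint_positions'].round(2),s['width'])
E
python3 st.py
```

```text
time: 1.77
ee_pos: [0.5158, -0.1147, 0.2598]
eef_rot: [0.474, 0.88, -0.0, -0.0]
ft_force: [0.0, 1.0, 0.2]
width: 0.0003
grip_force: 0.0
time: 2.52
ee_pos: [0.6131, 0.0079, 0.2591]
eef_rot: [0.458, 0.849, 0.075, -0.253]
ft_force: [-0.2, -0.1, -0.2]
width: 0.0009
grip_force: 0.0
2.5167 [0.6131 0.0079 0.2591] rel [ 70.6 -76.1 259.1] F [-0.2  -0.09 -0.15] yaw~ 124.9 up [ 0.361 -0.36   0.86 ] q [ 0.42  0.69 -0.59  1.04 -0.05  1.84  0.45] 0.000943955100657165
```

```bash
python3 -m crank '{"steps":[[[0,0.6,-0.3],[0,0,0]],[[0,0.6,-0.5],[0,0,0]],[[0,0.6,-0.6],[0,0,0]],[[0,0.6,-0.6],[0,0,0]],[[0,0.6,-0.6],[0,0,0]],[[0,0.6,-0.6],[0,0,0]],[[0,0.6,-0.6],[0,0,0]],[[0,0.4,-0.6],[0,0,0]],[[0,0,-0.4],[0,0,0]],[[0,0,0],[0,0,0]]]}' 0
python3 -m crank '{"steps":[[[-0.16,0.16,-0.38],[0,0,0]],[[-0.16,0.16,-0.38],[0,0,0]],[[-0.16,0.16,-0.38],[0,0,0]],[[-0.16,0.16,-0.38],[0,0,0]],[[-0.16,0.16,-0.38],[0,0,0]],[[-0.16,0.16,-0.38],[0,0,0]],[[0,0,0],[0,0,0]],[[0,0,0],[0,0,0]]]}' 0
python3 st.py; python3 - <<'E'
from h import *
c=grab('top'); a=c['pixels'][150:270,190:350]; b=grab('side')['pixels'][150:300,310:510]
cv2.imwrite('pics/p1.png',np.vstack([cv2.resize(a,(400,300),interpolation=cv2.INTER_CUBIC),cv2.resize(b,(400,300),interpolation=cv2.INTER_CUBIC)]))
E
```

```text
time: 3.35
ee_pos: [0.6118, 0.1211, 0.1384]
eef_rot: [0.459, 0.848, 0.074, -0.253]
ft_force: [-0.2, -0.0, -0.9]
width: 0.0006
grip_force: 0.0
time: 4.02
ee_pos: [0.5885, 0.1459, 0.0826]
eef_rot: [0.459, 0.848, 0.075, -0.253]
ft_force: [0.3, -0.1, 0.5]
width: 0.0006
grip_force: 0.0
4.0167 [0.5885 0.1459 0.0826] rel [46.  61.9 82.6] F [ 0.26 -0.11  0.54] yaw~ 124.8 up [ 0.36  -0.359  0.861] q [ 0.31  0.76 -0.62  1.35 -0.04  1.44  0.36] 0.0005862310137229587
```

View pics/p1.png

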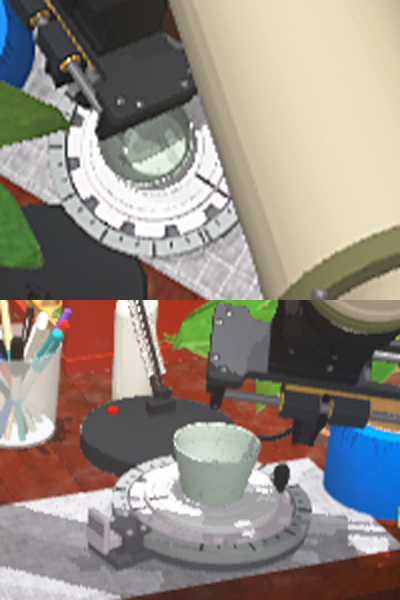

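The top view (upper half) shows the body beside the leaf and above the cup rim. The side view shows the closed fingertips at about (307,435), just behind and above the knob at (282,475), with nothing touched.

```bash
python3 -m crank '{"steps":[[[-0.13,0.13,-0.31],[0,0,0]],[[-0.13,0.13,-0.31],[0,0,0]],[[-0.13,0.14,-0.31],[0,0,0]],[[-0.13,0.14,-0.31],[0,0,0]],[[-0.13,0.14,-0.3],[0,0,0]],[[0,0,0],[0,0,0]],[[0,0,0],[0,0,0]]]}' 0
python3 st.py
```

```text
time: 4.7
ee_pos: [0.5721, 0.163, 0.044]
eef_rot: [0.459, 0.848, 0.075, -0.253]
ft_force: [-0.3, 0.4, 0.1]
width: 0.0005
grip_force: 0.5
4.7 [0.5721 0.163  0.044 ] rel [29.6 79.  44. ] F [-0.31  0.42  0.1 ] yaw~ 124.8 up [ 0.361 -0.359  0.861] q [ 0.3   0.77 -0.62  1.42 -0.03  1.35  0.35] 0.0005012912082876181
```

```bash
python3 -m crank '{"steps":[[[0.01,-0.06,0],[0,0,0]],[[0.01,-0.06,0],[0,0,0]],[[0.09,-0.055,0],[-0.11,0.11,-0.26]],[[0.09,-0.055,0],[-0.11,0.11,-0.26]],[[0.09,-0.055,0],[-0.11,0.11,-0.26]],[[0.09,-0.055,0],[-0.11,0.11,-0.26]],[[0.085,-0.07,0],[-0.11,0.11,-0.26]],[[0.085,-0.07,0],[-0.11,0.11,-0.26]],[[0.085,-0.07,0],[-0.11,0.11,-0.26]],[[0.085,-0.07,0],[-0.11,0.11,-0.26]]]}' 0
python3 st.py
```

```text
time: 5.53
ee_pos: [0.5911, 0.1468, 0.0445]
eef_rot: [0.547, 0.794, 0.047, -0.259]
ft_force: [1.0, 3.3, -0.3]
width: 0.0005
grip_force: 1.4
5.5333 [0.5911 0.1468 0.0445] rel [48.6 62.8 44.5] F [ 1.03  3.27 -0.27] yaw~ 113.9 up [ 0.36  -0.358  0.861] q [ 0.27  0.79 -0.56  1.36 -0.05  1.38  0.18] 0.0005249415535325673
```

```bash
sed -i 's/lean=30.5\*(1-lam)+0\*lam/lean=30.5*(1-lam)+18*lam/; s/z=44\*(1-lam)+41\*lam/z=44.5*(1-lam)+42*lam/' s3.py; python3 s3.py | tail -11
```

```text
48 yaw 117 lean 30 [0.5822, 0.1542, 0.0445] [0.38, -0.23, 0.0] n.t 0.00 [-5.0, -7.0, -36.0, -32.0] 51.0
40 yaw 111 lean 30 [0.5904, 0.1477, 0.0445] [0.33, -0.26, 0.0] n.t 0.82 [-3.0, -7.0, -37.0, -39.0] 52.0
32 yaw 105 lean 28 [0.5978, 0.1398, 0.044] [0.3, -0.31, -0.02] n.t 0.86 [1.0, -2.0, -37.0, -39.0] 53.0
24 yaw 99 lean 26 [0.6042, 0.1306, 0.0435] [0.26, -0.37, -0.02] n.t 0.00 [8.0, 3.0, -37.0, -35.0] 54.0
16 yaw 93 lean 23 [0.6091, 0.1213, 0.043] [0.19, -0.37, -0.02] n.t 0.00 [11.0, 9.0, -37.0, -33.0] 55.0
8 yaw 87 lean 20 [0.6125, 0.1115, 0.0425] [0.14, -0.39, -0.02] n.t 0.95 [10.0, 10.0, -37.0, -32.0] 56.0
0 yaw 81 lean 18 [0.6145, 0.1015, 0.042] [0.08, -0.4, -0.02] n.t 0.97 [10.0, 9.0, -37.0, -33.0] 56.0
-8 yaw 75 lean 18 [0.6152, 0.0915, 0.042] [0.03, -0.4, 0.0] n.t 0.98 [10.0, 9.0, -37.0, -40.0] 57.0
-16 yaw 69 lean 18 [0.6145, 0.0816, 0.042] [-0.03, -0.4, 0.0] n.t 0.99 [6.0, 9.0, -37.0, -47.0] 57.0
-24 yaw 63 lean 18 [0.6124, 0.072, 0.042] [-0.08, -0.38, 0.0] n.t 0.99 [7.0, 9.0, -37.0, -49.0] 58.0
-30.7 yaw 63 lean 18 [0.61, 0.0649, 0.042] [-0.1, -0.29, 0.0] n.t 0.99 [8.0, 10.0, -37.0, -44.0] 58.0
```

```bash
python3 -m crank '{"steps":[[[0.075,-0.08,0],[-0.19,0.02,-0.26]],[[0.075,-0.08,0],[-0.19,0.02,-0.26]],[[0.075,-0.08,0],[-0.19,0.02,-0.26]],[[0.075,-0.08,0],[-0.19,0.02,-0.26]],[[0.065,-0.09,0],[-0.19,0.02,-0.26]],[[0.065,-0.09,0],[-0.19,0.02,-0.26]],[[0.065,-0.09,0],[-0.19,0.02,-0.26]],[[0.065,-0.09,0],[-0.19,0.02,-0.26]]]}' 0
python3 st.py
python3 -m crank '{"steps":[[[0.05,-0.09,-0.01],[-0.19,0.02,-0.26]],[[0.05,-0.09,-0.01],[-0.19,0.02,-0.26]],[[0.05,-0.09,-0.01],[-0.19,0.02,-0.26]],[[0.05,-0.09,-0.01],[-0.19,0.02,-0.26]],[[0.035,-0.1,-0.01],[-0.19,0.02,-0.26]],[[0.035,-0.1,-0.01],[-0.19,0.02,-0.26]],[[0.035,-0.1,-0.01],[-0.19,0.02,-0.26]],[[0.035,-0.1,-0.01],[-0.19,0.02,-0.26]]]}' 0
python3 st.py;  python3 - <<'E'
from h import *
c=grab('top'); a=c['pixels'][150:270,190:350]; b=grab('side')['pixels'][150:300,310:510]
cv2.imwrite('pics/p2.png',np.vstack([cv2.resize(a,(400,300),interpolation=cv2.INTER_CUBIC),cv2.resize(b,(400,300),interpolation=cv2.INTER_CUBIC)]))
E
```

```text
time: 6.2
ee_pos: [0.6046, 0.1297, 0.0445]
eef_rot: [0.633, 0.741, 0.013, -0.222]
ft_force: [-0.4, 1.2, 0.6]
width: 0.0003
grip_force: 0.8
6.2 [0.6046 0.1297 0.0445] rel [62.1 45.7 44.5] F [-0.39  1.2   0.63] yaw~ 101.8 up [ 0.312 -0.301  0.901] q [ 0.23  0.75 -0.49  1.37 -0.04  1.35 -0.02] 0.00033664090985279063
time: 6.87
ee_pos: [0.6131, 0.1108, 0.0426]
eef_rot: [0.711, 0.679, -0.02, -0.183]
ft_force: [-0.6, 1.5, -0.2]
width: 0.0005
grip_force: 0.8
6.8667 [0.6131 0.1108 0.0426] rel [70.6 26.8 42.6] F [-0.57  1.55 -0.19] yaw~ 89.3 up [ 0.276 -0.233  0.932] q [ 0.18  0.72 -0.42  1.38 -0.01  1.33 -0.23] 0.00047050773792833156
```

View pics/p2.png

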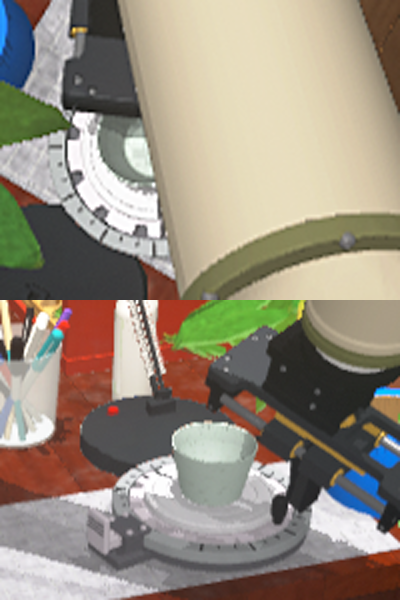

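The side view (lower half) shows the knob at (280,508), ahead of the fingertips, turned as planned. The cup is untouched. I'll continue.

```bash
python3 -m crank '{"steps":[[[0.02,-0.1,0],[-0.1,0.02,-0.28]],[[0.02,-0.1,0],[-0.1,0.02,-0.28]],[[0.02,-0.1,0],[-0.1,0.02,-0.28]],[[0.02,-0.1,0],[-0.1,0.02,-0.28]],[[0.01,-0.1,0],[-0.08,0.07,-0.28]],[[0.01,-0.1,0],[-0.08,0.07,-0.28]],[[0.01,-0.1,0],[-0.08,0.07,-0.28]],[[0.01,-0.1,0],[-0.08,0.07,-0.28]]]}' 0
python3 -m crank '{"steps":[[[-0.01,-0.1,0],[-0.08,0.07,-0.28]],[[-0.01,-0.1,0],[-0.08,0.07,-0.28]],[[-0.01,-0.1,0],[-0.08,0.07,-0.28]],[[-0.01,-0.1,0],[-0.08,0.07,-0.28]],[[-0.02,-0.095,0],[-0.08,0.07,-0.28]],[[-0.02,-0.095,0],[-0.08,0.07,-0.28]],[[0,0,0],[0,0,0]],[[0,0,0],[0,0,0]]]}' 0
python3 st.py;  cat > idx.py <<'E'
from fit import *
s=grab('side'); t=grab('top')
for n,cc in(('top',t),('side',s)):
  for ctr in ((.541,.085),(.544,.083)):
    for z,rr in((.0345,np.arange(.044,.057,.002)),(.0265,np.arange(.064,.0695,.001)),(.0265,np.arange(.0745,.082,.001))):
        a,I=polar(cc,ctr,z,rr); sd=I.max(0); I=cv2.blur(I,(7,1)).mean(0); I=I-cv2.blur(I[None],(81,1))[0]; a=np.degrees(a)
        o=[]
        J=I.copy(); m=(a>115)&(a<215); J[~m]=0
        for _ in range(4):
            i=J.argmin(); o.append((round(a[i],1),int(J[i]))); J[max(0,i-12):i+12]=0
        print(n,ctr,z,rr[0],sorted(o))
E
python3 idx.py; python3 - <<'E'
from h import *
a=load('top')['pixels'][170:260,200:320]; b=load('side')['pixels'][205:295,345:465]
cv2.imwrite('pics/p3.png',np.vstack([cv2.resize(a,(400,300),interpolation=cv2.INTER_CUBIC),cv2.resize(b,(400,300),interpolation=cv2.INTER_CUBIC)]))
E
```

```text
time: 7.63
ee_pos: [0.6163, 0.0909, 0.0425]
eef_rot: [0.779, 0.602, -0.034, -0.172]
ft_force: [-0.5, 2.3, -1.0]
width: 0.0002
grip_force: 0.8
time: 8.3
ee_pos: [0.6142, 0.076, 0.0426]
eef_rot: [0.823, 0.54, -0.048, -0.169]
ft_force: [0.2, 0.1, 0.2]
width: 0.0003
grip_force: 0.1
8.3 [0.6142 0.076  0.0426] rel [71.7 -8.  42.6] F [0.18 0.09 0.16] yaw~ 67.6 up [ 0.262 -0.226  0.938] q [ 0.17  0.69 -0.34  1.4  -0.05  1.32 -0.51] 0.00034320242694828795
top (0.541, 0.085) 0.0345 0.044 [(np.float64(137.8), -3), (np.float64(157.8), -125), (np.float64(210.2), -14), (np.float64(213.5), -39)]
top (0.541, 0.085) 0.0265 0.064 [(np.float64(140.2), -88), (np.float64(145.0), -71), (np.float64(157.5), -124), (np.float64(169.8), -90)]
top (0.541, 0.085) 0.0265 0.0745 [(np.float64(119.8), -60), (np.float64(149.5), -69), (np.float64(179.2), -71), (np.float64(189.2), -41)]
top (0.544, 0.083) 0.0345 0.044 [(np.float64(157.0), -124), (np.float64(207.0), -11), (np.float64(210.2), -41), (np.float64(213.2), -22)]
top (0.544, 0.083) 0.0265 0.064 [(np.float64(115.2), -63), (np.float64(141.2), -75), (np.float64(1
[... 306 characters left out ...]
0), -11)]
side (0.541, 0.085) 0.0265 0.064 [(np.float64(152.0), -38), (np.float64(173.0), -42), (np.float64(176.0), -40), (np.float64(205.8), -51)]
side (0.541, 0.085) 0.0265 0.0745 [(np.float64(146.0), -38), (np.float64(149.2), -52), (np.float64(181.2), -46), (np.float64(211.3), -69)]
side (0.544, 0.083) 0.0345 0.044 [(np.float64(142.5), -6), (np.float64(157.3), -14), (np.float64(160.5), -26), (np.float64(163.5), -11)]
side (0.544, 0.083) 0.0265 0.064 [(np.float64(152.2), -46), (np.float64(173.5), -41), (np.float64(202.8), -51), (np.float64(205.8), -29)]
side (0.544, 0.083) 0.0265 0.0745 [(np.float64(146.0), -40), (np.float64(149.2), -49), (np.float64(180.2), -36), (np.float64(208.8), -51)]
```

View pics/p3.png

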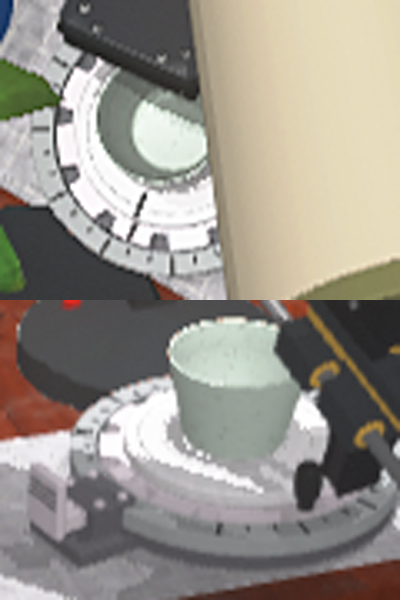

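The top view (upper half) shows the index mark at (138,205), about 8° anticlockwise of the 60° line at (105,250). The side view shows the knob at (308,485) touching the fingertips. About 9 mm remains.

```bash
python3 -m crank '{"steps":[[[-0.02,-0.042,0],[0,0,0]],[[-0.02,-0.042,0],[0,0,0]],[[-0.02,-0.042,0],[0,0,0]],[[-0.02,-0.042,0],[0,0,0]],[[-0.02,-0.042,0],[0,0,0]],[[-0.02,-0.042,0],[0,0,0]],[[0,0,0],[0,0,0]],[[0,0,0],[0,0,0]]]}' 0
python3 idx.py | grep top; python3 st.py
```

```text
time: 9.07
ee_pos: [0.6113, 0.0699, 0.0426]
eef_rot: [0.823, 0.54, -0.048, -0.169]
ft_force: [1.7, 0.3, -0.5]
width: 0.0004
grip_force: 0.5
top (0.541, 0.085) 0.0345 0.044 [(np.float64(134.5), -3), (np.float64(137.8), -3), (np.float64(151.8), -117), (np.float64(197.8), -2)]
top (0.541, 0.085) 0.0265 0.064 [(np.float64(134.5), -84), (np.float64(151.8), -126), (np.float64(164.0), -83), (np.float64(193.0), -85)]
top (0.541, 0.085) 0.0265 0.0745 [(np.float64(119.8), -60), (np.float64(149.5), -68), (np.float64(179.2), -71), (np.float64(189.2), -40)]
top (0.544, 0.083) 0.0345 0.044 [(np.float64(135.8), -3), (np.float64(151.5), -115), (np.float64(167.0), -2), (np.float64(190.0), -2)]
top (0.544, 0.083) 0.0265 0.064 [(np.float64(135.5), -70), (np.float64(151.2), -124), (np.float64(192.0), -71), (np.float64(195.8), -74)]
top (0.544, 0.083) 0.0265 0.0745 [(np.float64(120.8), -45), (np.float64(149.2), -38), (np.float64(177.8), -37), (np.float64(205.5), -38)]
9.1667 [0.6111 0.0701 0.0425] rel [ 68.6 -13.9  42.5] F [0.55 0.65 0.06] yaw~ 67.7 up [ 0.263 -0.226  0.938] q [ 0.18  0.69 -0.34  1.41 -0.05  1.32 -0.5 ] 9.385647750640016e-05
```

Moved 5.75° with about 2.2° left, which is 2.6 mm of travel.

```bash
python3 -m crank '{"steps":[[[-0.017,-0.03,0],[0,0,0]],[[-0.017,-0.03,0],[0,0,0]],[[-0.017,-0.03,0],[0,0,0]],[[0,0,0],[0,0,0]],[[0,0,0],[0,0,0]]]}' 0
python3 idx.py | grep top; python3 st.py
```

```text
time: 9.58
ee_pos: [0.61, 0.0678, 0.0426]
eef_rot: [0.823, 0.54, -0.048, -0.169]
ft_force: [2.1, 0.6, -0.4]
width: 0.0007
grip_force: 0.7
top (0.541, 0.085) 0.0345 0.044 [(np.float64(135.2), -3), (np.float64(149.8), -116), (np.float64(179.0), -2), (np.float64(197.8), -2)]
top (0.541, 0.085) 0.0265 0.064 [(np.float64(132.2), -87), (np.float64(149.5), -125), (np.float64(161.8), -90), (np.float64(191.2), -92)]
top (0.541, 0.085) 0.0265 0.0745 [(np.float64(119.8), -60), (np.float64(149.5), -68), (np.float64(179.2), -71), (np.float64(207.8), -43)]
top (0.544, 0.083) 0.0345 0.044 [(np.float64(135.8), -3), (np.float64(149.2), -109), (np.float64(167.0), -2), (np.float64(190.0), -2)]
top (0.544, 0.083) 0.0265 0.064 [(np.float64(133.8), -80), (np.float64(149.2), -130), (np.float64(189.2), -80), (np.float64(193.0), -69)]
top (0.544, 0.083) 0.0265 0.0745 [(np.float64(120.8), -45), (np.float64(149.5), -49), (np.float64(177.8), -37), (np.float64(187.5), -36)]
9.6833 [0.61   0.0678 0.0426] rel [ 67.5 -16.2  42.6] F [1.74 1.42 1.08] yaw~ 67.7 up [ 0.262 -0.226  0.938] q [ 0.18  0.68 -0.34  1.41 -0.05  1.32 -0.5 ] 0.00048197034722496896
```

Now the wheel is aligned, so I'll back off the knob and rise away along the tool.

```bash
python3 -m crank '{"steps":[[[0.06,0.12,0],[0,0,0]],[[0.06,0.12,0],[0,0,0]],[[0.14,-0.12,0.5],[0,0,0]],[[0.14,-0.12,0.5],[0,0,0]],[[0.16,-0.14,0.6],[0,0,0]],[[0.16,-0.14,0.6],[0,0,0]],[[0.16,-0.14,0.6],[0,0,0]],[[0.16,-0.14,0.6],[0,0,0]],[[0.16,-0.14,0.6],[0,0,0]],[[0,0,0],[0,0,0]]]}' 0
python3 st.py
python3 - <<'E'
from plan import *
s=monitor.read_state(); m=R.from_quat(s['eef_rot'])
for y in(74.3,):
    g=R.from_matrix(rot(y,0,0)); print((np.degrees((g*m.inv()).as_rotvec())/5).round(2))
print(((np.array([.5011,-.0609,.15])-s['ee_pos'])/.025).round(2))
c=load('side'); Z=np.float64(c['z_map']); v,u=np.mgrid[:480,:640]; Q=unproj(c,u,v,Z)[Z>0]
ax=np.array([.2706,.9627]); d=Q[:,:2]-np.array([.542,.0845]); a=-(d@ax)*1000; b=(d@np.array([.9627,-.2706]))*1000; z=Q[:,2]*1000
k=(a>100)&(a<135)&(abs(b)<25)&(z>16)&(z<60); print(k.sum(),'a',np.percentile(a[k],[0,5,50,95,100]).round(1),'b',np.percentile(b[k],[0,5,50,95,100]).round(1),'z',z[k].max().round(1))
kk=k&(a>113); print('plate',np.c_[a,b,z][kk].round(1)[::max(1,kk.sum()//14)].tolist())
E
```

```text
time: 10.52
ee_pos: [0.6417, 0.05, 0.1455]
eef_rot: [0.823, 0.54, -0.047, -0.168]
ft_force: [1.7, 0.2, 1.0]
width: 0.0006
grip_force: 0.0
10.5167 [0.6417 0.05   0.1455] rel [ 99.2 -34.  145.5] F [1.69 0.23 0.96] yaw~ 67.6 up [ 0.258 -0.226  0.939] q [ 0.18  0.65 -0.33  1.23 -0.06  1.53 -0.51] 0.0005782015597601638
[-2.44 -3.19  1.53]
[-5.63 -4.44  0.18]
283 a [100.1 100.9 120.5 122.8 123.8] b [-11.9  -8.8   6.2  14.8  17.6] z 49.9
plate [[120.2, -11.9, 47.8], [118.2, -0.5, 49.1], [121.5, 4.2, 48.8], [122.1, -8.8, 38.5], [121.6, -1.0, 40.4], [122.9, 12.0, 45.7], [116.8, 11.8, 41.7], [122.5, -2.2, 32.5], [120.5, 6.3, 34.4], [119.4, 13.1, 35.7], [121.2, -6.6, 22.0], [120.7, 1.3, 24.1], [121.4, 10.7, 27.4], [122.6, 4.2, 20.5], [122.1, 9.2, 19.1]]
```

```bash
python3 -m crank '{"steps":[[[-0.7,-0.55,0],[-0.3,-0.4,0.19]],[[-0.7,-0.55,0],[-0.3,-0.4,0.19]],[[-0.7,-0.55,0],[-0.31,-0.4,0.19]],[[-0.7,-0.55,0],[-0.31,-0.4,0.19]],[[-0.7,-0.56,0],[-0.31,-0.4,0.19]],[[-0.7,-0.56,0],[-0.31,-0.4,0.19]],[[-0.7,-0.56,0],[-0.3,-0.4,0.19]],[[-0.73,-0.56,0],[-0.3,-0.39,0.2]],[[0,0,0],[0,0,0]],[[0,0,0],[0,0,0]]]}' 0
python3 st.py
python3 -m crank '{"steps":[[[0,0,-0.6],[0,0,0]],[[0,0,-0.6],[0,0,0]],[[0,0,-0.6],[0,0,0]],[[0,0,-0.6],[0,0,0]],[[0,0,-0.6],[0,0,0]],[[0,0,-0.6],[0,0,0]],[[0,0,-0.5],[0,0,0]],[[0,0,-0.3],[0,0,0]],[[0,0,0],[0,0,0]],[[0,0,0],[0,0,0]]]}' 0
python3 st.py;python3 idx.py | grep top; python3 - <<'E'
from h import *
a=load('top')['pixels'][150:270,200:360]; b=load('side')['pixels'][205:295,325:445]
cv2.imwrite('pics/p4.png',np.vstack([cv2.resize(a,(400,300),interpolation=cv2.INTER_CUBIC),cv2.resize(b,(400,300),interpolation=cv2.INTER_CUBIC)]))
E
```

```text
time: 11.35
ee_pos: [0.4981, -0.0608, 0.1424]
eef_rot: [0.797, 0.604, -0.002, -0.001]
ft_force: [0.6, 0.3, 1.5]
width: 0.0006
grip_force: 0.0
11.35 [ 0.4981 -0.0608  0.1424] rel [ -44.4 -144.8  142.4] F [0.6  0.33 1.53] yaw~ 74.3 up [0.005 0.001 1.   ] q [ 0.34  0.15 -0.33  1.87  0.05  1.14 -0.29] 0.0006135809334989323
time: 12.18
ee_pos: [0.4996, -0.0601, 0.0324]
eef_rot: [0.797, 0.604, -0.002, -0.002]
ft_force: [0.3, -0.2, -0.2]
width: 0.0004
grip_force: 0.0
12.1833 [ 0.4996 -0.0601  0.0324] rel [ -42.9 -144.1   32.4] F [ 0.29 -0.16 -0.18] yaw~ 74.3 up [ 0.005 -0.     1.   ] q [ 0.32  0.29 -0.32  1.96  0.11  0.91 -0.34] 0.0003504674099358032
top (0.541, 0.085) 0.0345 0.044 [(np.float64(135.2), -3), (np.float64(149.8), -113), (np.float64(179.0), -1), (np.float64(214.8), -2)]
top (0.541, 0.085) 0.0265 0.064 [(np.float64(132.2), -85), (np.float64(149.5), -121), (np.float64(161.8), -87), (np.float64(191.2), -90)]
top (0.541, 0.085) 0.0265 0.0745 [(np.float64(119.8), -61), (np.float64(149.5), -70), (np.float64(179.2), -72), (np.float64(207.2), -56)]
top (0.544, 0.083) 0.0345 0.044 [(np.float64(135.8), -2), (np.float64(149.2), -105), (np.float64(190.0), -2), (np.float64(211.5), -2)]
top (0.544, 0.083) 0.0265 0.064 [(np.float64(133.8), -78), (np.float64(149.2), -126), (np.float64(189.2), -78), (np.float64(193.0), -66)]
top (0.544, 0.083) 0.0265 0.0745 [(np.float64(120.8), -46), (np.float64(149.5), -49), (np.float64(177.8), -38), (np.float64(205.0), -47)]
```

View pics/p4.png

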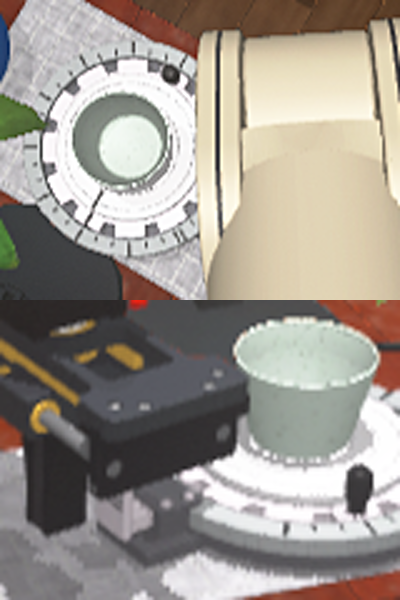

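The top view shows the index on the 60° line (near (95,215)) and the knob at (170,73). The side view shows the fingertips (60,490) about 20 mm outside the plate (115,520).

```bash
python3 -m crank '{"steps":[[[0.046,0.164,0],[0,0,0]],[[0.046,0.164,0],[0,0,0]],[[0.046,0.164,0],[0,0,0]],[[0.046,0.164,0],[0,0,0]],[[0,0,0],[0,0,0]],[[0.011,0.038,0],[0,0,0]],[[0.011,0.038,0],[0,0,0]],[[0.011,0.038,0],[0,0,0]],[[0,0,0],[0,0,0]]]}' 0
python3 st.py
python3 -m crank '{"steps":[[[0.011,0.038,0],[0,0,0]],[[0.011,0.038,0],[0,0,0]],[[0.011,0.038,0],[0,0,0]],[[0.011,0.038,0],[0,0,0]],[[0.011,0.038,0],[0,0,0]],[[0,0,0],[0,0,0]]]}' 0
python3 st.py
```

```text
time: 13.03
ee_pos: [0.5048, -0.0413, 0.0326]
eef_rot: [0.797, 0.604, -0.002, -0.001]
ft_force: [-0.4, -0.8, 0.2]
width: 0.0005
grip_force: 0.0
13.0333 [ 0.5048 -0.0413  0.0326] rel [ -37.7 -125.3   32.6] F [-0.36 -0.76  0.23] yaw~ 74.3 up [0.004 0.001 1.   ] q [ 0.29  0.3  -0.33  1.95  0.12  0.92 -0.38] 0.0005353101238412571
time: 13.53
ee_pos: [0.5061, -0.0365, 0.0326]
eef_rot: [0.797, 0.604, -0.002, -0.001]
ft_force: [-1.3, -1.3, 0.1]
width: 0.0005
grip_force: 1.0
13.5333 [ 0.5061 -0.0365  0.0326] rel [ -36.4 -120.5   32.6] F [-1.29 -1.33  0.15] yaw~ 74.3 up [0.004 0.001 1.   ] q [ 0.28  0.3  -0.33  1.95  0.12  0.92 -0.39] 0.0005295120107485481
```

```bash
python3 -m crank '{"steps":[[[0.011,0.038,0],[0,0,0]],[[0.011,0.038,0],[0,0,0]],[[0.011,0.038,0],[0,0,0]],[[0.011,0.038,0],[0,0,0]],[[0,0,0],[0,0,0]]]}' 0
python3 -m crank '{"steps":[[[0.011,0.038,0],[0,0,0]],[[0.011,0.038,0],[0,0,0]],[[0,0,0],[0,0,0]]]}' 0
python3 -m crank '{"steps":[[[0.011,0.038,0],[0,0,0]],[[0,0,0],[0,0,0]]]}' 0
```

```text
time: 13.95
ee_pos: [0.5072, -0.0325, 0.0325]
eef_rot: [0.797, 0.604, -0.002, -0.001]
ft_force: [0.0, -0.9, 0.6]
width: 0.0002
grip_force: 0.7
time: 14.2
ee_pos: [0.5076, -0.0313, 0.0325]
eef_rot: [0.797, 0.604, -0.002, -0.001]
ft_force: [-1.8, -4.1, -0.0]
width: 0.0006
grip_force: 2.4
time: 14.37
ee_pos: [0.5076, -0.0313, 0.0325]
eef_rot: [0.797, 0.604, -0.003, -0.001]
ft_force: [-3.5, -7.2, 3.1]
width: 0.0003
grip_force: 4.0
```

```bash
python3 -m crank '{"steps":[[[0.011,0.038,0],[0,0,0]],[[0,0,0],[0,0,0]]]}' 0
python3 -m crank '{"steps":[[[0.008,0.028,0],[0,0,0]],[[0,0,0],[0,0,0]]]}' 0
python3 -m crank '{"steps":[[[-0.04,-0.15,0],[0,0,0]],[[-0.09,-0.3,0],[0,0,0]],[[-0.11,-0.4,0],[0,0,0]],[[-0.11,-0.4,0],[0,0,0]],[[0,0,0.5],[0,0,0]],[[0,0,0.8],[0,0,0]],[[-0.1,-0.5,0.9],[0,0,0]],[[-0.1,-0.8,0.9],[0,0,0]],[[-0.1,-0.9,0.9],[0,0,0]],[[-0.1,-0.9,0.8],[0,0,0]]]}' 0
python3 -m crank '{"steps":[[[-0.2,-0.9,0.3],[0,0,0]],[[-0.2,-0.9,0],[0,0,0]],[[-0.2,-0.9,0],[0,0,0]],[[-0.2,-0.9,0],[0,0,0]],[[-0.2,-0.9,0],[0,0,0]],[[0,0,0],[0,0,0]],[[0,0,0],[0,0,0]],[[0,0,0],[0,0,0]]]}' 0
python3 idx.py | grep top; python3 - <<'E'
from h import *
from plan import *
a=load('top')['pixels'][150:270,200:360]; b=load('side')['pixels'][205:295,325:445]
cv2.imwrite('pics/p5.png',np.vstack([cv2.resize(a,(400,300),interpolation=cv2.INTER_CUBIC),cv2.resize(b,(400,300),interpolation=cv2.INTER_CUBIC)]))
c=load('side'); Z=np.float64(c['z_map']); v,u=np.mgrid[:480,:640]; Q=unproj(c,u,v,Z)[Z>0]
ax=np.array([.2706,.9627]); d=Q[:,:2]-np.array([.542,.0845]); a=-(d@ax)*1000; b=(d@np.array([.9627,-.2706]))*1000; z=Q[:,2]*1000
k=(a>100)&(a<135)&(abs(b)<14)&(z>18)&(z<60); print(k.sum(),np.percentile(a[k],[5,50,95]).round(1))
E
```

```text
time: 14.53
ee_pos: [0.5076, -0.0312, 0.0325]
eef_rot: [0.798, 0.603, -0.003, -0.001]
ft_force: [-5.1, -10.4, 5.0]
width: 0.0005
grip_force: 5.6
time: 14.7
ee_pos: [0.5076, -0.0312, 0.0325]
eef_rot: [0.798, 0.603, -0.004, -0.0]
ft_force: [-6.0, -11.7, 4.9]
width: 0.0004
grip_force: 6.7
time: 15.53
ee_pos: [0.4895, -0.1384, 0.1542]
eef_rot: [0.797, 0.604, -0.001, -0.001]
ft_force: [0.9, -1.1, 0.1]
width: 0.0003
grip_force: 0.0
time: 16.2
ee_pos: [0.4647, -0.2493, 0.16]
eef_rot: [0.797, 0.604, -0.002, -0.001]
ft_force: [0.7, 0.2, 0.5]
width: 0.0005
grip_force: 0.0
top (0.541, 0.085) 0.0345 0.044 [(np.float64(135.2), -3), (np.float64(149.8), -116), (np.float64(197.8), -2), (np.float64(214.8), -2)]
top (0.541, 0.085) 0.0265 0.064 [(np.float64(132.2), -85), (np.float64(149.5), -120), (np.float64(162.0), -84), (np.float64(191.2), -90)]
top (0.541, 0.085) 0.0265 0.0745 [(np.float64(119.8), -61), (np.float64(149.5), -70), (np.float64(179.2), -72), (np.float64(207.2), -56)]
top (0.544, 0.083) 0.0345 0.044 [(np.float64(115.2), -2), (np.float64(135.8), -2), (np.float64(149.2), -109), (np.float64(190.0), -2)]
top (0.544, 0.083) 0.0265 0.064 [(np.float64(133.8), -79), (np.float64(149.5), -127), (np.float64(189.2), -78), (np.float64(193.0), -66)]
top (0.544, 0.083) 0.0265 0.0745 [(np.float64(120.8), -45), (np.float64(149.5), -48), (np.float64(205.0), -47), (np.float64(208.5), -38)]
202 [102.6 111.2 113.1]
```

View pics/p5.png

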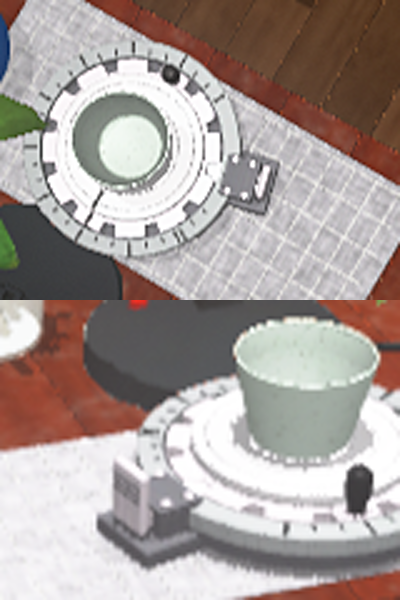

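The index is on the 60° line (both at 149.5°). The plate has moved in from about 121.5 to 111.5 mm, up against the lock at (262,180) in the top half of the picture. The cup stands in place and the robot is clear.

```bash
python3 -c "
from bench import ticket; print(ticket.close_job())"
```

```text
the job is handed in; nothing more can be done
None
```

The wheel's index mark is on the 60-degree line, the thumb plate is pressed in its full 10 mm, and the cup is where it stood; the job is handed in (about 16 s used), though no verdict came back.

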